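Pack the reagent tray and hold its clamp against the sprung stop

ROBOT

A 6-joint arm with a two-finger parallel gripper is mounted at the origin on the work surface. World frame = base frame: x ahead of the robot, y to its left, z up, the work surface at z = 0. Lengths are in m, angles in degrees, forces in N, time in s.
With the tool pointing down it reaches from about 0.3 to 0.85 m from the base axis. Payload 5.4 kg.
Tool frame: the origin (TCP) lies midway between the tips of the shut fingers; the grasp point (between the pads) lies 19 mm behind it (grip_point_offset is the distance from the TCP to the grasp point, in m); x points along the fingers, y is the direction in which the jaws open and shut, and the axes are right-handed (so a half turn about x gives the same grasp; the last joint's range is limited). The gripper opens to 85 mm and grips with 20 to 120 N. Pads are 22 mm wide; open, the fingers measure 114 mm over their backs; the gripper's body (76 mm by 85 mm) begins 54 mm behind the grasp point. The pads swing forward as they close: fully open they stand 13 mm farther back than shut.
Start: joints at [-87.897, 9.076, 91.501, -0, 79.423, -12.038], TCP at [0.14, -0.558, 0.231] pointing down, gripper open.
Joint ranges: [-166.64, 166.64], [-54.1, 131.32], [10.49, 154.53], [-73.88, 253.88], [9.74, 151.15], [-171.62, 171.62]. Speed limits (degrees/s): [147.25, 147.25, 180, 180, 180, 180].

INTERFACE

Orientations are given as [roll, pitch, yaw] about the fixed x, y, z axes, in that order (R = Rz(yaw) Ry(pitch) Rx(roll)).
In Python, from workcell import * gives the robot as it stands. Calls block until the motion is done:
- movep(position, orientation): joint-space move of the TCP to a pose.
- move_l(position, attitude=None, speed=0.15, force_limit=None): straight line of the TCP; attitude=None keeps the orientation; speed is the mean speed in m/s. With force_limit (N) it stops when the force on the tool has changed by that much, and returns True; else False.
- movej(angles): joint-space move.
- command_gripper(opening): finger opening in m; the grip force is fixed at half the most; returns when the fingers have stopped.
- dwell(seconds).
- solve_ik(position, orientation): joint angles nearest the present ones, or None.
- state(): the state.
- read_camera(name): name is "scene" or "top" or "wrist"; returns a dict with "frame" (420x560x3 uint8, blue, green, red), "intrinsics" (3x3 intrinsics, pixels), "xyz" and "orientation" of the camera in the world. Camera axes: x right, y up, looking along -z (the intrinsics and any distortion apply to the point x, -y, -z); pixel columns grow to the right and rows downward; lengths in m; the calibration is good to about 2 mm. A picture is of the moment at which its call begins. There is no depth.
A pose or a line that the arm cannot do raises IKError and nothing moves.
- close_job(): hands the job in, once; it reports no verdict.
The state is a dict: "time": time; "joints": joint angles; "qd": joint speeds; "tau": joint torques, N m; "tcp_pos": TCP position; "tcp_rot": TCP orientation; "ft_force": force on the tool from outside, world axes, zero at the start; "torque": the same for the moment, N m; "gripper_width": finger opening in m.
Only numpy, scipy, OpenCV 4.12 (cv2) and the standard library are available. Lean on these libraries where they do the work, as an engineer would, in place of code of your own. Each camera call takes 0.05 s, during which the arm holds its last target.

TASK

Stand the small red-capped bottle and the green-lidded reagent cassette upright in the grey tray, in the gap between the blue-lidded cassette and the yellow clamp plate, in either order. Then slide the yellow clamp plate along the tray so that it presses the whole row against the sprung end stop until the stop's red pointer bar is in the green zone, and keep pressing steadily there without driving the stop past the green into the yellow; finish while still holding it, so that a colleague can tighten the clamp's screws. Leave the other things on the bench where they stand.

Things in the scene. Friction and masses are not known exactly. Their poses are not given: they have to be found in the camera images.
- tray: Grey tray fixed to the bench, 340 mm long (x) by 84 wide (y). Origin at bench level on its centre line. Floor 6 mm above the bench; side walls 20 mm high, 68 mm apart inside. From -x: low end wall (x -135 to -127 mm), yellow clamp, gap of 130 to 160 mm (the two missing things take 94), blue-lidded cassette, sprung aluminium stop, blue end block (x 150 to 205, 58 high).
- stop (a joint): Sprung stop, m: 0 at rest, its plate (62 mm wide, 66 high) moves to tray +x when pressed, to at most 0.045. Spring 400 N/m: 0.020 is 8 N. Its red pointer, a cross bar seen from above, runs over the scale on the blue end block: green zone 0.012 to 0.028 (5 to 11 N), yellow from 0.036. The push on the clamp is within about 3 N of this (friction of the row).
- stop_face (a point): Centre of the stop plate's face towards the row, 37 mm above the bench; at tray x = 100 mm when at rest.
- clamp (a joint): Yellow clamp plate's slide, m: 0 fully back, grows towards the stop (tray +x), at most 0.115. Slides freely (under 1 N); the stop's spring pushes it back when let go. About 0.067 when the row is closed up, 0.087 with the stop pressed in by 0.020.
- clamp_tab (a point): Point on the back face (tray -x side) of the clamp's upright tab, on the centre line, 84 mm above the bench; axes as the tray's. Plate 12 mm thick (x), 62 wide (y) up to 66 mm above the bench; the tab above it is 44 wide (y), 12 thick, up to 100 mm. Push it from behind, or pinch the tab's sides.
- bottle_center (a point): Centre (half-way up, 40 mm above its base) of the small loose white bottle with paper label and red cap: body 54 mm diameter up to 56 mm above the base, shoulder, red cap 38 mm diameter, 64 to 80 mm above the base. 60 to 120 g. z is up.
- cassette_center (a point): Centre (half-way up, 36 mm above its base) of the loose white reagent cassette with green lid and labels: 40 mm (its x) by 56 mm (its y) by 72 mm high, to stand with its 40 mm side along the tray. Lid 50 by 34 mm, the top 6 mm. 60 to 120 g. Either way round will do.
- loaded_center (a point): Centre (36 mm above its base) of the blue-lidded cassette that already stands in the tray next to the stop: 44 mm (x, along the tray) by 56 mm (y) by 72 mm high, loose.
- strips_tall: Bystander: white tube jar, 40 mm diameter, 115 mm high, loose. Origin under its base.
- strips_short: Bystander: small white tube jar with yellow label, 29 mm diameter, 75 mm high, loose. Origin under its base.
- carton: Bystander: white carton with blue band, 135 by 85 by 45 mm high, loose. Origin under its centre.
- handpiece: Bystander: black handpiece lying down, 125 by 20 by 16 mm high, loose. Origin under its centre.
- vials: Bystander: blue vial rack with small white and orange caps, 70 by 45 by 42 mm high, loose. Origin under its centre.

How it is judged:
By the outcome, as a careful person would: the job done as asked, in the order asked, and still so for the second after the job is handed in, while the arm keeps its last pose, push and grip.
It also fails if it takes over 59 s, if anything falls off the work surface, if the arm or the gripper's body presses on something with over 40 N, if the wrist force passes 120 N, or if a joint passes its speed limit or range.

## Working session

There is one attempt and no reset: what is moved stays moved. The work goes in short steps, each a Python script; the robot and the scene stay as the last script left them, time stands still between calls to the robot, and variables do not carry over. Pictures are saved under pics/ and viewed, and the job is handed in when it is done.

```bash
ls; mkdir -p pics; python3 - <<'E'
from workcell import *
import cv2
for n in("scene","top","wrist"):
    c=read_camera(n); cv2.imwrite(f"pics/a_{n}.png",c["frame"]); print(n,c["intrinsics"],c["xyz"],c["orientation"],[k for k in c])
s=state();print(s["time"],s["tcp_pos"],s["tcp_rot"],s["ft_force"],s["gripper_width"])
E
```

```text
pics
scene [[384.3059304    0.         283.38782971]
 [  0.         384.3059304  212.09373808]
 [  0.           0.           1.        ]] [ 1.01480683 -0.12868862  0.71689781] [35.80855837 -0.18123026 82.6946884 ] ['frame', 'intrinsics', 'xyz', 'orientation']
top [[485.02417069   0.         280.79336105]
 [  0.         485.02417069 205.609262  ]
 [  0.           0.           1.        ]] [ 0.4176929  -0.0820779   1.06083204] [  9.27890158   1.0335435  -90.45683325] ['frame', 'intrinsics', 'xyz', 'orientation']
wrist [[337.944268     0.         274.78054985]
 [  0.         337.944268   212.4621973 ]
 [  0.           0.           1.        ]] [ 0.22141478 -0.53597265  0.37274695] [-18.77543995   0.14250152 -75.86008729] ['frame', 'intrinsics', 'xyz', 'orientation']
0.15 [ 0.14043473 -0.55709044  0.23051226] [-101.87952485   89.91169297   92.26019215] [-0.02577367  0.48745307 -0.8389925 ] 0.08530187930443534
```

View pics/a_scene.png

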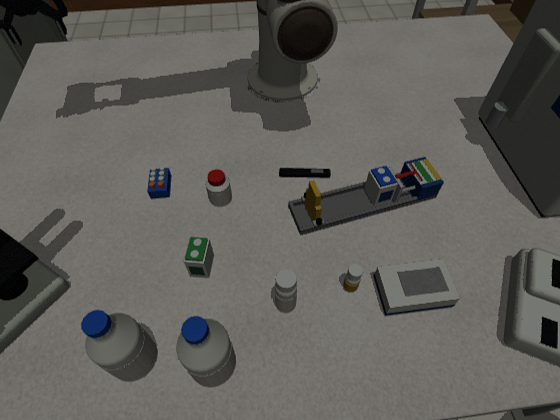

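View pics/a_top.png

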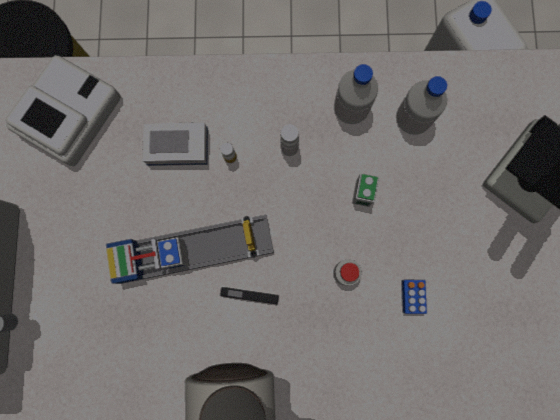

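The scene camera shows the bottle at (218,187), the green cassette at (200,255), and the tray from (300,225) to (430,175). The top view shows the cap at (349,272), the green lid at (367,188), the clamp at (250,236), the blue lid at (168,252) and the end block at (122,262). Next I'll measure these.

```bash
cat > h.py <<'E'
from workcell import *
import cv2, numpy as np
from scipy.spatial.transform import Rotation as Ro
def rotm(o): return Ro.from_euler("xyz",o,degrees=True).as_matrix()
def ray(c,uv):
    K=c["intrinsics"]; uv=np.atleast_2d(uv).astype(float)
    d=np.c_[(uv[:,0]-K[0,2])/K[0,0],-(uv[:,1]-K[1,2])/K[1,1],-np.ones(len(uv))]
    return d@rotm(c["orientation"]).T
def onplane(c,uv,z):
    d=ray(c,uv); o=np.array(c["xyz"]); t=(z-o[2])/d[:,2]; return o+d*t[:,None]
def proj(c,P):
    q=(np.atleast_2d(P)-np.array(c["xyz"]))@rotm(c["orientation"]); K=c["intrinsics"]
    return np.c_[K[0,2]+K[0,0]*q[:,0]/-q[:,2],K[1,2]-K[1,1]*q[:,1]/-q[:,2]]
HS={"red":[((0,130,60),(8,255,255)),((172,130,60),(180,255,255))],"green":[((45,120,50),(85,255,255))],
"blue":[((105,130,50),(125,255,255))],"yellow":[((18,140,80),(32,255,255))]}
def mask(c,col,box=None):
    h=cv2.cvtColor(c["frame"],cv2.COLOR_BGR2HSV); m=np.zeros(h.shape[:2],np.uint8)
    for lo,hi in HS[col]: m|=cv2.inRange(h,lo,hi)
    if box: 
        k=np.zeros_like(m);x0,y0,x1,y1=box;k[y0:y1,x0:x1]=255;m&=k
    return m
def blobs(c,col,amin=15):
    cs,_=cv2.findContours(mask(c,col),cv2.RETR_EXTERNAL,cv2.CHAIN_APPROX_NONE)
    out=[]
    for k in cs:
        r=cv2.minAreaRect(k)
        if cv2.contourArea(k)>=amin: out.append((r,cv2.contourArea(k)))
    return out
E
python3 - <<'E'
from h import *
for n in("top","scene"):
    c=read_camera(n)
    for col in HS:
        for r,a in blobs(c,col): print(n,col,np.round(r[0],1),np.round(r[1],1),round(r[2],1),a)
    cv2.imwrite(f"pics/b_{n}.png",cv2.resize(c["frame"][170:310,90:440] if n=="top" else c["frame"][140:290,130:460],None,fx=2.2,fy=2.2,interpolation=cv2.INTER_CUBIC))
E
```

```text
top red [349.5 271.5] [17. 17.] 90.0 240.0
top red [142.2 258.5] [12.  24.2] 87.4 65.5
top green [122.  260.4] [28.8  6.1] 81.9 136.5
top green [367.4 186.9] [14.8 22.7] 9.5 216.0
top blue [414.3 296.5] [33.9 21.9] 87.3 471.5
top blue [124.4 278.3] [ 4.3 25.3] 79.7 74.0
top blue [119.  243.1] [ 3.1 24.7] 77.9 49.5
top blue [168.3 252. ] [23.8 18.4] 80.5 388.0
top blue [437.   85.5] [17.7 17.7] 45.0 243.5
top blue [363.1  73.3] [17.4 17.4] 26.6 238.0
top blue [481.5   9.5] [17. 17.] 45.0 222.0
top yellow [111.2 262.6] [29.   4.7] 81.9 107.0
top yellow [246.9 231.7] [23.3  5.9] 80.5 107.0
scene red [408.1 173.6] [26.1  7.8] 2.5 46.0
scene red [216. 176.] [12. 16.] 90.0 146.5
scene green [195.7 248.3] [16.8 24.3] 13.2 272.5
scene green [422.8 171.5] [24.5  5.2] 54.5 93.0
scene blue [193.5 329. ] [24. 25.] 90.0 476.5
scene blue [ 94. 322.] [21.2 28.3] 45.0 461.0
scene blue [431.6 183.5] [ 3.4 21.3] 74.7 52.0
scene blue [158.  179.5] [23. 20.] 90.0 125.5
scene blue [383.6 175.5] [23.  15.3] 59.0 215.0
scene yellow [314.6 188.2] [17.   4.5] 63.4 63.0
scene yellow [431.2 168.8] [24.   4.2] 53.1 78.5
```

View pics/b_top.png

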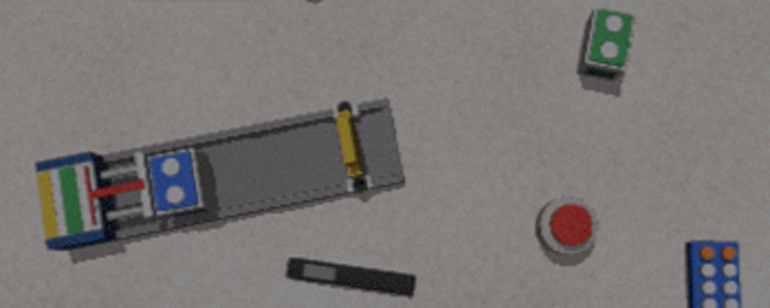

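View pics/b_scene.png

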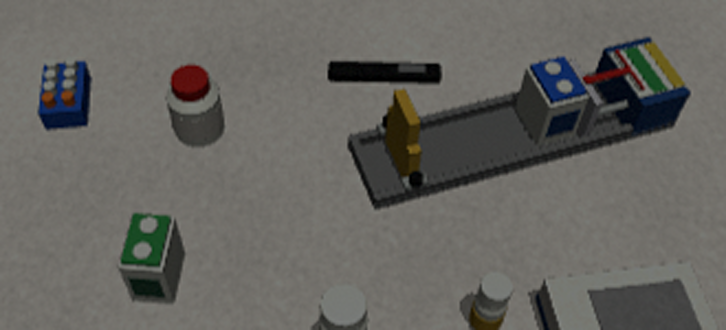

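```bash
python3 - <<'E'
from h import *
ct=read_camera("top");cs=read_camera("scene")
def pts(c,uv,z,l): print(l,np.round(onplane(c,uv,z)[0],4))
pts(ct,(349.5,271.5),.08,"cap top"); pts(cs,(216,176),.076,"cap scene~")
for c,l in((ct,"t"),(cs,"s")):
    for col,box,z in(("green",(340,160,390,215) if l=="t" else (170,230,215,275),.072),("blue",(150,230,190,270) if l=="t" else (365,160,405,195),.078)):
        m=mask(c,col,box); m=cv2.morphologyEx(m,cv2.MORPH_CLOSE,np.ones((7,7)))
        k=max(cv2.findContours(m,0,1)[0],key=cv2.contourArea)
        P=onplane(c,k[:,0],z)[:,:2]; r=cv2.minAreaRect((P*1000).astype(np.float32)); print(l,col,r)
# tray wall tops: tray axes via end-block green zone
for c,l,b in((ct,"t",(95,235,137,290)),(cs,"s",(405,150,445,200))):
    k=max(cv2.findContours(mask(c,"green",b),0,1)[0],key=cv2.contourArea)
    P=onplane(c,k[:,0],.058)[:,:2]; print(l,"zone",cv2.minAreaRect((P*1000).astype(np.float32)))
    k=max(cv2.findContours(mask(c,"yellow",b),0,1)[0],key=cv2.contourArea)
    P=onplane(c,k[:,0],.058)[:,:2]; print(l,"yzone",cv2.minAreaRect((P*1000).astype(np.float32)))
k=max(cv2.findContours(mask(ct,"yellow",(230,200,270,260)),0,1)[0],key=cv2.contourArea)
P=onplane(ct,k[:,0],.1)[:,:2]; print("tab",cv2.minAreaRect((P*1000).astype(np.float32)))
cv2.imwrite("pics/c1.png",cv2.resize(ct["frame"][205:290,100:280],None,fx=4.4,fy=4.4,interpolation=cv2.INTER_CUBIC))
E
```

```text
cap top [ 0.4431 -0.202   0.08  ]
cap scene~ [ 0.4406 -0.2028  0.076 ]
t green ((616.883544921875, -245.22921752929688), (30.51242446899414, 47.738494873046875), 78.55338287353516)
t blue ((485.5697326660156, 163.211669921875), (48.47120666503906, 36.4030876159668), 10.483683586120605)
s green ((618.082275390625, -246.9102020263672), (33.070167541503906, 49.485652923583984), 77.9340591430664)
s blue ((486.4180908203125, 163.71649169921875), (49.81166458129883, 37.65668869018555), 10.617851257324219)
t zone ((470.47515869140625, 264.64178466796875), (59.60726547241211, 11.990148544311523), 10.665139198303223)
t yzone ((466.2724609375, 286.6979675292969), (60.38785171508789, 10.2223539352417), 10.880504608154297)
s zone ((468.2627258300781, 265.2271728515625), (60.80571746826172, 14.261219024658203), 10.371116638183594)
s yzone ((463.9085388183594, 287.5187683105469), (60.43992233276367, 11.537943840026855), 10.98827075958252)
tab ((523.005859375, 1.8996496200561523), (46.82868194580078, 11.809697151184082), 9.544781684875488)
```

View pics/c1.png

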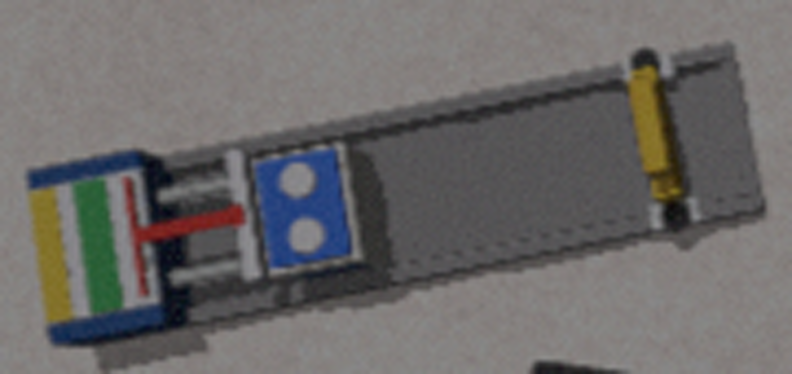

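```bash
python3 - <<'E'
from h import *
ct=read_camera("top")
def cp(l,z):
    uv=np.array(l)/4.4+[100,205]-0.5+0.5/4.4; return onplane(ct,uv,z)[:,:2]
P=cp([(733,45),(763,210),(165,155)],.02); print("tray corners",P.round(4), "yaw", np.degrees(np.arctan2(*(P[2]-P[0])[::-1])), "len end",np.linalg.norm(P[1]-P[0]), "mid end",(P[0]+P[1])/2)
B=cp([(28,172),(148,150),(172,318),(55,343)],.058); print("block",B.round(4),B.mean(0),[np.linalg.norm(B[i]-B[i-1]).round(4) for i in range(4)])
# yellow clamp, detailed: upper tab ends
T=cp([(630,68),(656,65),(672,165),(646,172)],.1); print("tab",T.round(4),T.mean(0))
m=(P[0]+P[1])/2; d=B.mean(0)-m; print("axis yaw end->block",np.degrees(np.arctan2(d[1],d[0])),np.linalg.norm(d))
E
```

```text
tray corners [[ 0.568  -0.0328]
 [ 0.4867 -0.0472]
 [ 0.5163  0.2465]] yaw 100.47093486987625 len end 0.08253928096420418 mid end [ 0.52732933 -0.04002546]
block [[0.5053 0.2994]
 [0.5152 0.2427]
 [0.4363 0.2282]
 [0.4252 0.2827]] [0.4705133  0.26325615] [np.float64(0.0818), np.float64(0.0575), np.float64(0.0802), np.float64(0.0556)]
tab [[ 0.5464  0.0103]
 [ 0.5476 -0.0016]
 [ 0.502  -0.0089]
 [ 0.499   0.0028]] [0.52373454 0.000651  ]
axis yaw end->block 100.6106625965108 0.3085576061632984
```

Both views agree: the bottle is at about (0.4425, −0.202) and the cassette at about (0.617, −0.246). The tray origin is about (0.503, 0.089) with yaw about 100.6°. The gap is about 139 mm, within the stated 130–160. I'll pick the bottle first, with the jaws along tray y.

```bash
cat >> h.py <<'E'
YAW=100.6; T0=np.array([.5032,.0890]); U=np.array([np.cos(np.radians(YAW)),np.sin(np.radians(YAW))]); V=np.array([-U[1],U[0]])
def tray(x,y=0): return T0+x*U+y*V
def att(jaw):  # tool down, jaws along angle jaw (deg); pick last-joint friendly
    best=None
    for a in (jaw,jaw+180):
        y=np.array([np.cos(np.radians(a)),np.sin(np.radians(a)),0]);x=np.array([0,0,-1.]);R=np.c_[x,y,np.cross(x,y)]
        e=Ro.from_matrix(R).as_euler("xyz",degrees=True)
        q=solve_ik([.5,0,.25],list(e))
        if q is not None and (best is None or abs(q[5])<best[0]): best=(abs(q[5]),list(e))
    return best[1]
def st(l=""):
    s=state(); print(l,"t",round(s["time"],2),"tcp",np.round(s["tcp_pos"],4),"F",np.round(s["ft_force"],1),"w",round(s["gripper_width"],4),"j6",round(s["joints"][5],1)); return s
E
python3 - <<'E'
from h import *
A=att(YAW-90); print(A)
b=[.4425,-.2023]
movep(b+[.18],A); st("above")
move_l(b+[.022],speed=.15,force_limit=8); st("down")
command_gripper(.045); st("grip")
move_l(b+[.16],speed=.2); st("lift")
c=read_camera("scene"); cv2.imwrite("pics/d1.png",c["frame"])
E
```

```text
[np.float64(79.4), np.float64(90.0), np.float64(0.0)]
above t 2.12 tcp [ 0.4425 -0.2032  0.1802] F [-0.7  0.  -1. ] w 0.0852 j6 -49.4
down t 3.32 tcp [ 0.4432 -0.2029  0.0229] F [-0.3  0.   1. ] w 0.0855 j6 -49.4
grip t 3.73 tcp [ 0.4433 -0.203   0.0231] F [-0.1  0.1  5.4] w 0.0523 j6 -49.4
lift t 4.57 tcp [ 0.4416 -0.2016  0.1585] F [-0.5  0.4 -1.4] w 0.0522 j6 -49.4<sys>:0: UserWarning: Gimbal lock detected. Setting third angle to zero since it is not possible to uniquely determine all angles.
```

View pics/d1.png

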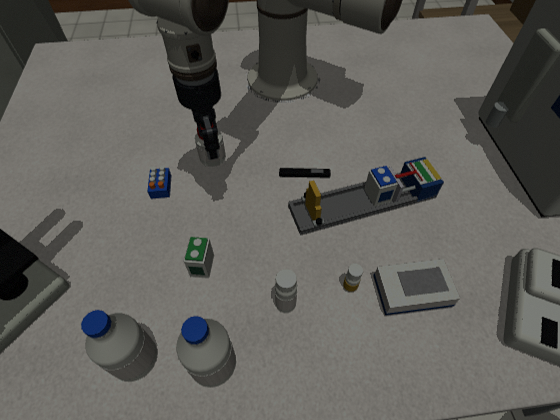

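The bottle is held at about (208,150) and off the bench. Next I'll place it beside the loaded cassette.

```bash
python3 - 2>/dev/null <<'E'
from h import *
A=att(YAW-90)
p=list(tray(.021)); print(p)
movep(p+[.16],A); st("above")
move_l(p+[.045],speed=.15)
print(move_l(p+[.026],speed=.04,force_limit=5)); st("down")
command_gripper(.075); st("rel")
move_l(p+[.17],speed=.2); st("up")
c=read_camera("wrist"); cv2.imwrite("pics/e1.png",c["frame"])
c=read_camera("scene"); cv2.imwrite("pics/e2.png",c["frame"])
E
```

```text
[np.float64(0.49933702163713284), np.float64(0.10964164233214063)]
above t 5.83 tcp [0.4994 0.1087 0.1597] F [-0.2 -1.  -1. ] w 0.0523 j6 -11.8
True
down t 7.17 tcp [0.4997 0.1097 0.0291] F [-1.  -0.   5.7] w 0.0521 j6 -11.8
rel t 7.53 tcp [0.4987 0.1097 0.0283] F [-0.5  0.7  0. ] w 0.0747 j6 -11.8
up t 8.38 tcp [0.4984 0.1096 0.1687] F [-0.6 -1.1  0.5] w 0.0753 j6 -11.8
```

View pics/e1.png

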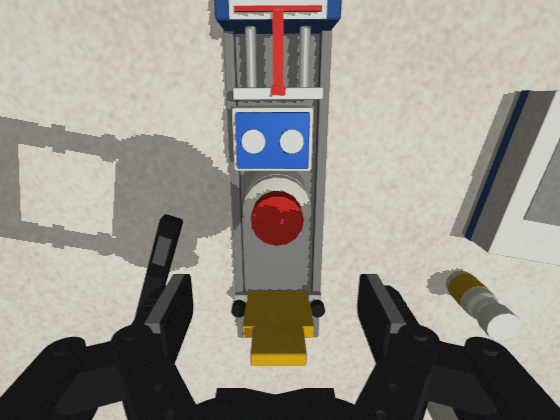

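View pics/e2.png

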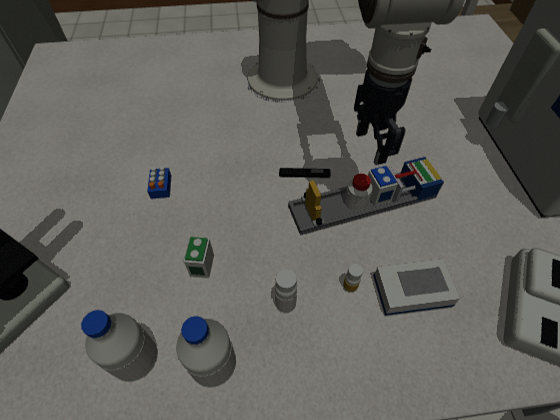

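The bottle stands upright in the tray, with its cap at (277,218) in the wrist view, behind the blue lid. Nothing else has moved. Now the cassette.

```bash
python3 - 2>/dev/null <<'E'
from h import *
A=att(78.3-90); print(A)
b=[.6173,-.246]
command_gripper(.085)
movep(b+[.19],A); st("above")
c=read_camera("wrist"); cv2.imwrite("pics/f1.png",c["frame"])
m=mask(c,"green"); k=max(cv2.findContours(cv2.morphologyEx(m,cv2.MORPH_CLOSE,np.ones((15,15))),0,1)[0],key=cv2.contourArea)
print(cv2.minAreaRect((onplane(c,k[:,0],.072)[:,:2]*1000).astype(np.float32)))
E
```

```text
[np.float64(101.7), np.float64(90.0), np.float64(0.0)]
above t 10.15 tcp [ 0.6174 -0.2445  0.19  ] F [-0.6 -0.6 -0.5] w 0.0852 j6 -20.4
((618.5280151367188, -244.5741729736328), (33.98468780517578, 48.77373123168945), 78.41129302978516)
```

View pics/f1.png

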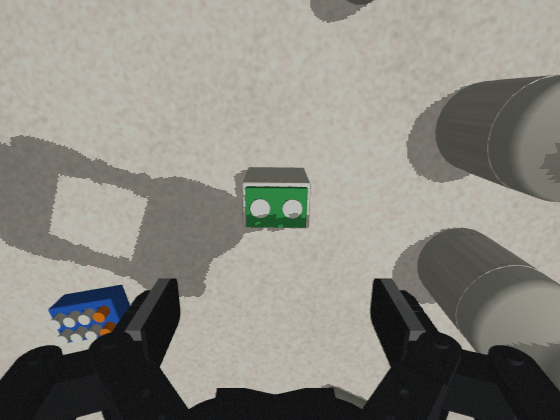

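The cassette is centred between the fingers, with its lid at (277,207). The wrist measurement agrees to 2 mm at the same angle, so I'll pick and place it.

```bash
python3 - 2>/dev/null <<'E'
from h import *
b=[.618,-.2452]
print(move_l(b+[.029],speed=.15,force_limit=8)); st("down")
command_gripper(.045); s=st("grip")
assert s["gripper_width"]>.05
move_l(b+[.16],speed=.2); st("lift")
A=att(YAW-90); p=list(tray(-.032)); 
movep(p+[.16],A); st("above")
c=read_camera("wrist"); cv2.imwrite("pics/g1.png",c["frame"])
c=read_camera("top"); cv2.imwrite("pics/g2.png",c["frame"])
E
```

```text
False
down t 11.43 tcp [ 0.619  -0.2458  0.0304] F [ 0.7  0.7 -0.6] w 0.0847 j6 -20.3
grip t 11.81 tcp [ 0.6188 -0.2457  0.0302] F [0.8 0.  4.5] w 0.0553 j6 -20.3
lift t 12.62 tcp [ 0.617  -0.2446  0.158 ] F [ 0.6  0.5 -1. ] w 0.0549 j6 -20.3
above t 13.84 tcp [0.5098 0.0566 0.1602] F [-0.5  0.4 -0.4] w 0.0555 j6 -17.7
```

View pics/g1.png

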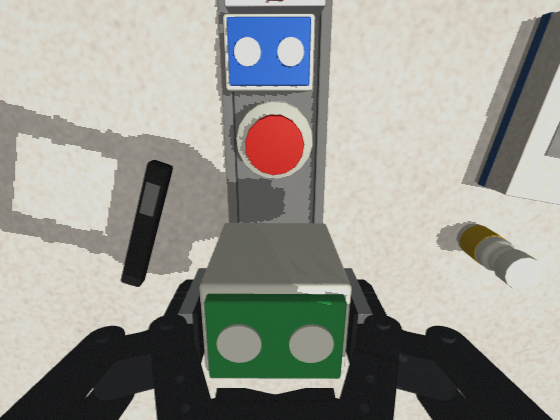

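The cassette is held square, with its lid at (275,335). The bottle's cap is at (274,146) and the space below it is clear.

```bash
python3 - 2>/dev/null <<'E'
from h import *
c=read_camera("wrist"); m=mask(c,"red",(220,90,330,200)); k=max(cv2.findContours(m,0,1)[0],key=cv2.contourArea)
(u,v),r=cv2.minEnclosingCircle(k); d=onplane(c,(u,v),.086)[0,:2]-T0; bx=d@U; print("bottle tray",bx,d@V)
A=att(YAW-90); px=min(bx-.027-.005-.020,-.028) if abs(bx-.021)<.006 else -.032; print(px)
p=list(tray(px)); move_l(p+[.055],A,speed=.15)
print(move_l(p+[.033],speed=.04,force_limit=5)); st("down")
command_gripper(.075); st("rel")
move_l(p+[.17],speed=.2); st("up")
c=read_camera("wrist"); cv2.imwrite("pics/h1.png",c["frame"])
c=read_camera("scene"); cv2.imwrite("pics/h2.png",c["frame"][100:310,130:480])
E
```

```text
bottle tray 0.022945223380654942 -0.0006428269681042919
-0.02905477661934506
True
down t 15.33 tcp [0.5083 0.0604 0.036 ] F [-1.5 -0.3  4.3] w 0.0553 j6 -17.4
rel t 15.67 tcp [0.5076 0.0605 0.0353] F [ 0.4 -0.2  0.1] w 0.0751 j6 -17.4
up t 16.49 tcp [0.5076 0.0605 0.1687] F [-0.1 -0.7 -0.4] w 0.075 j6 -17.4
```

View pics/h1.png

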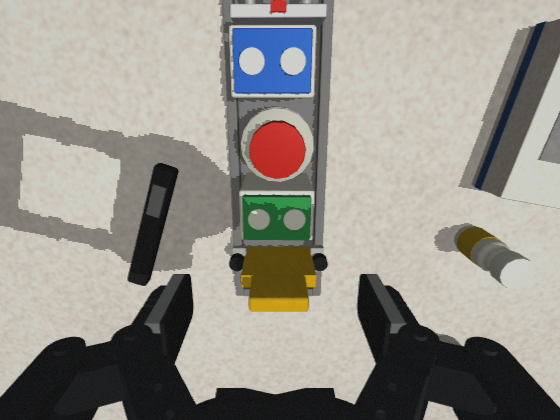

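View pics/h2.png

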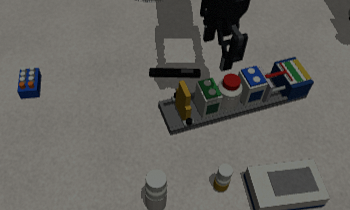

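The row stands upright, in order from the stop: blue (272,60), bottle (277,150), green (277,218), and the clamp at (279,275). Next I'll shut the fingers, go behind the tab, and close the row up gently.

```bash
cat >> h.py <<'E'
def stopread(c,box):
    """pointer cross bar relative to green zone centre, along tray x (m)"""
    out={}
    for col in("green","yellow"):
        k=max(cv2.findContours(mask(c,col,box),0,1)[0],key=cv2.contourArea)
        P=onplane(c,k[:,0],.058)[:,:2]-T0; out[col]=((P@U).min().round(4),(P@U).max().round(4))
    m=mask(c,"red",box); v,u=np.nonzero(m); P=onplane(c,np.c_[u,v],.060)[:,:2]-T0
    s=np.abs(P@V)>.012; out["bar"]=(P[s]@U).mean().round(4) if s.any() else None; out["n"]=int(s.sum()); return out
BT=(95,235,150,290); BS=(395,145,445,200)
E
python3 - 2>/dev/null <<'E'
from h import *
A=att(YAW-90)
c=read_camera("scene");print(stopread(c,BS)); c=read_camera("top");print(stopread(c,BT))
command_gripper(0.0); st("shut")
p=list(tray(-.135)); movep(p+[.16],A); move_l(p+[.080],speed=.15,force_limit=8); st("behind")
c=read_camera("scene"); cv2.imwrite("pics/i1.png",cv2.resize(c["frame"][130:260,230:460],None,fx=3.4,fy=3.4,interpolation=cv2.INTER_CUBIC))
E
```

```text
{'green': (np.float64(0.1726), np.float64(0.1869)), 'yellow': (np.float64(0.1966), np.float64(0.2083)), 'bar': np.float64(0.1632), 'n': 12}
{'green': (np.float64(0.1726), np.float64(0.1779)), 'yellow': (np.float64(0.1973), np.float64(0.2063)), 'bar': np.float64(0.1602), 'n': 6}
shut t 17.39 tcp [0.5086 0.0604 0.17  ] F [-0.5 -0.6 -0.4] w 0.0003 j6 -17.4
behind t 18.58 tcp [ 0.5287 -0.0433  0.0808] F [ 0.4 -0.3  0.1] w -0.0004 j6 -28.4
```

View pics/i1.png

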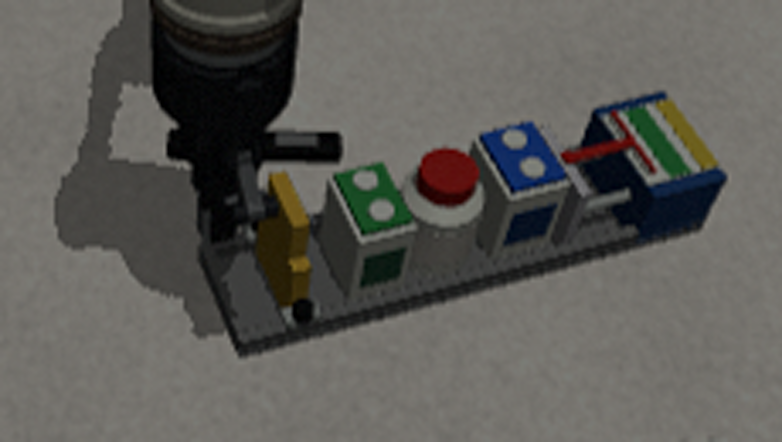

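The fingers are behind the tab at about (245,185). The pointer at rest is at tray x 0.160 and the green zone runs from 0.172 to 0.188, which matches the 12–28 mm scale. Now I'll push.

```bash
python3 - 2>/dev/null <<'E'
from h import *
A=att(YAW-90)
def tx(): return (np.array(state()["tcp_pos"][:2])-T0)@U
p=list(tray(-.064)); print(move_l(p+[.080],A,speed=.03,force_limit=7)); s=st("pushed"); print("tcp tray x",tx(),"F along",np.array(s["ft_force"][:2])@U)
for n,b in(("scene",BS),("top",BT)):
    c=read_camera(n); print(n,stopread(c,b)); cv2.imwrite(f"pics/j_{n}.png",cv2.resize(c["frame"][130:260,230:460] if n=="scene" else c["frame"][200:300,90:290],None,fx=3.4,fy=3.4,interpolation=cv2.INTER_CUBIC))
E
```

```text
False
pushed t 21.15 tcp [0.515 0.026 0.08 ] F [-0.5 -0.6 -0.3] w -0.0003 j6 -21.1
tcp tray x -0.06405040700921712 F along -0.46918560687405836
scene {'green': (np.float64(0.1726), np.float64(0.1869)), 'yellow': (np.float64(0.1966), np.float64(0.2083)), 'bar': np.float64(0.1632), 'n': 12}
top {'green': (np.float64(0.1727), np.float64(0.1847)), 'yellow': (np.float64(0.1962), np.float64(0.2063)), 'bar': np.float64(0.16), 'n': 9}
```

View pics/j_scene.png

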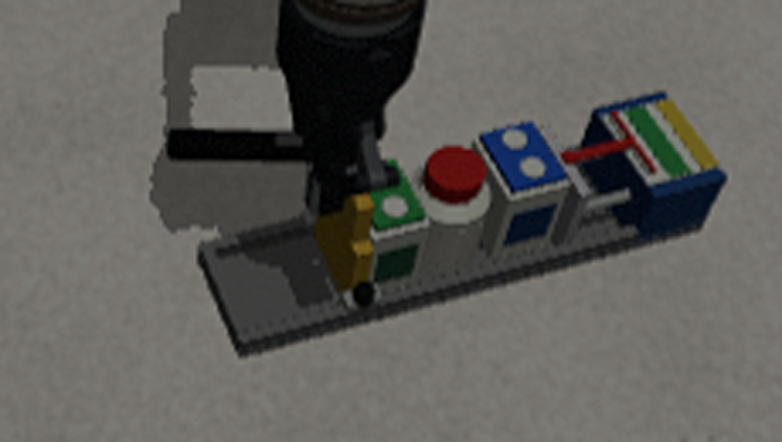

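View pics/j_top.png

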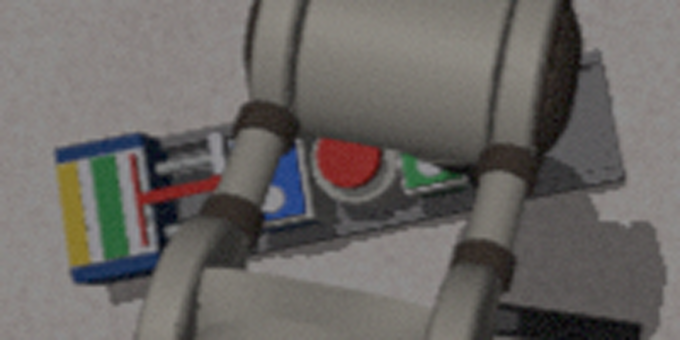

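The clamp has reached the green cassette and the row is nearly closed. The pointer is still at rest, with its bar at (140,200) in the top crop. Pushing on, with a force guard.

```bash
cat > push.py <<'E'
import sys
from h import *
x,fl,tag=float(sys.argv[1]),float(sys.argv[2]),sys.argv[3]
A=att(YAW-90)
p=list(tray(x)); print(move_l(p+[.080],A,speed=.02,force_limit=fl)); dwell(.3); s=st("pushed"); print("tcp tray x",(np.array(s["tcp_pos"][:2])-T0)@U,"F along",np.array(s["ft_force"][:2])@U)
for n,b in(("scene",BS),("top",BT)):
    c=read_camera(n); print(n,stopread(c,b)); cv2.imwrite(f"pics/{tag}_{n}.png",cv2.resize(c["frame"][130:260,230:460] if n=="scene" else c["frame"][200:300,90:290],None,fx=3.4,fy=3.4,interpolation=cv2.INTER_CUBIC))
E
python3 push.py -.048 10 k 2>/dev/null
```

```text
False
pushed t 22.5 tcp [0.512  0.0416 0.08  ] F [-0.9 -5.4 -0.2] w 0.0002 j6 -19.4
tcp tray x -0.04818965436296474 F along -5.125510854079883
scene {'green': (np.float64(0.1756), np.float64(0.1869)), 'yellow': (np.float64(0.1966), np.float64(0.2083)), 'bar': np.float64(0.1725), 'n': 9}
top {'green': (np.float64(0.1738), np.float64(0.185)), 'yellow': (np.float64(0.196), np.float64(0.2066)), 'bar': np.float64(0.1695), 'n': 15}
```

View pics/k_scene.png

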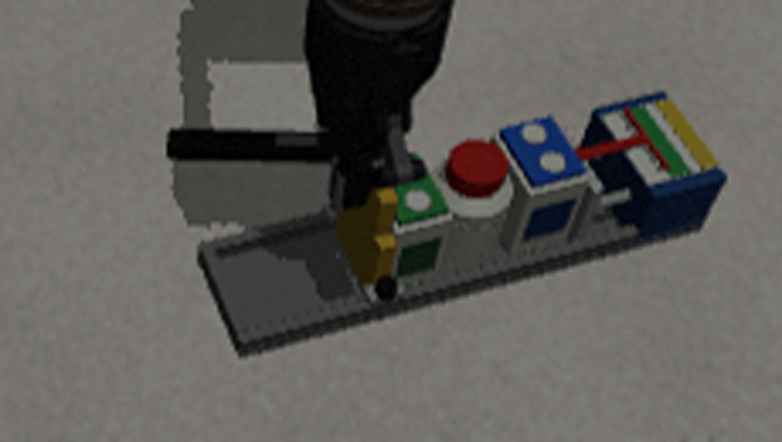

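View pics/k_top.png

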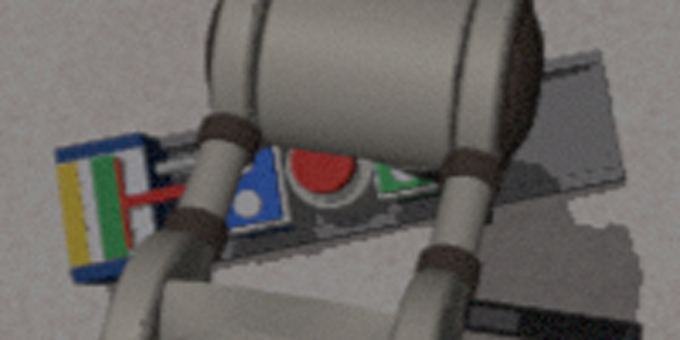

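The row is upright and the pointer is about 9.5 mm in, at the near edge of the green, with 5 N of push. Another 10 mm will bring it to mid-zone.

```bash
python3 push.py -.0378 9 l 2>/dev/null
```

```text
False
pushed t 23.56 tcp [0.5103 0.0508 0.08  ] F [-0.1 -8.3 -2. ] w -0.0004 j6 -18.3
tcp tray x -0.0388338480758102 F along -8.17665481041039
scene {'green': (np.float64(0.1728), np.float64(0.1863)), 'yellow': (np.float64(0.1966), np.float64(0.2083)), 'bar': np.float64(0.1825), 'n': 10}
top {'green': (np.float64(0.1726), np.float64(0.1759)), 'yellow': (np.float64(0.1962), np.float64(0.2062)), 'bar': np.float64(0.1784), 'n': 22}
```

View pics/l_scene.png

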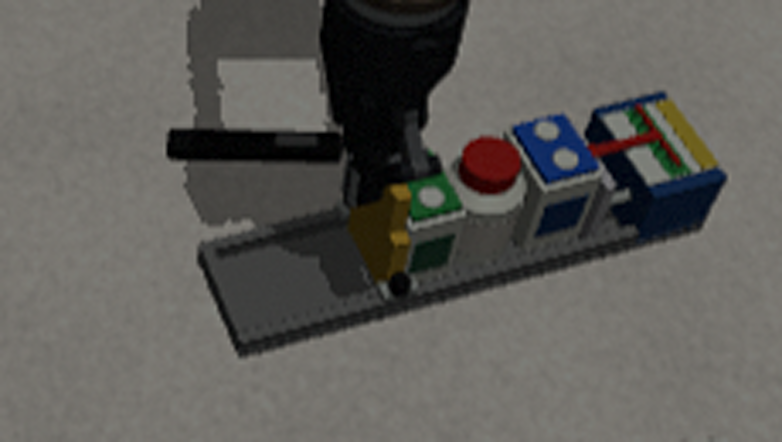

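View pics/l_top.png

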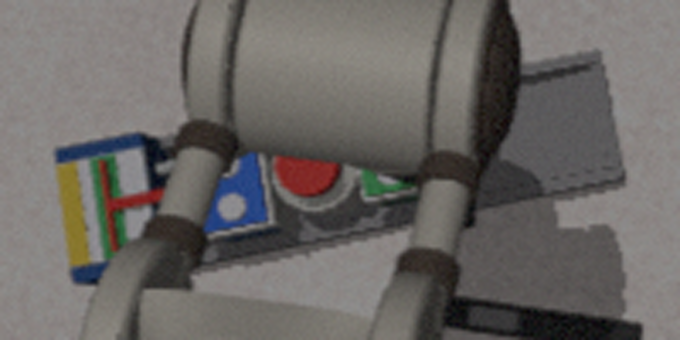

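The pointer is in mid-green in both views, at about 19 mm and 8.2 N, and the row stands square. I'll check that it holds steady and that the bystanders haven't moved.

```bash
python3 - 2>/dev/null <<'E'
from h import *
for i in range(2):
    dwell(.7); s=st(); print("F",np.array(s["ft_force"][:2])@U, (np.array(s["tcp_pos"][:2])-T0)@U)
c=read_camera("scene"); print(stopread(c,BS)); a=cv2.imread("pics/a_scene.png")
for col in("blue",): print([np.round(r[0],1) for r,_ in blobs(c,col)])
cv2.imwrite("pics/m.png",c["frame"]); t=read_camera("top"); print(stopread(t,BT))
E
```

```text
t 24.36 tcp [0.5103 0.0508 0.08  ] F [ 0.2 -7.7 -0.3] w 0.0001 j6 -18.3
F -7.580332607328978 -0.0388225730368408
 t 25.06 tcp [0.5103 0.0508 0.08  ] F [-0.5 -9.9 -1.3] w 0.0003 j6 -18.3
F -9.639614967365993 -0.03885208308187971
{'green': (np.float64(0.1728), np.float64(0.1863)), 'yellow': (np.float64(0.1966), np.float64(0.2083)), 'bar': np.float64(0.1827), 'n': 9}
[array([193.5, 329. ]), array([ 93.9, 322.1]), array([431.6, 183.5]), array([157.8, 182.2]), array([393.1, 172.9])]
{'green': (np.float64(0.1726), np.float64(0.1759)), 'yellow': (np.float64(0.1959), np.float64(0.2066)), 'bar': np.float64(0.1786), 'n': 20}
```

View pics/m.png

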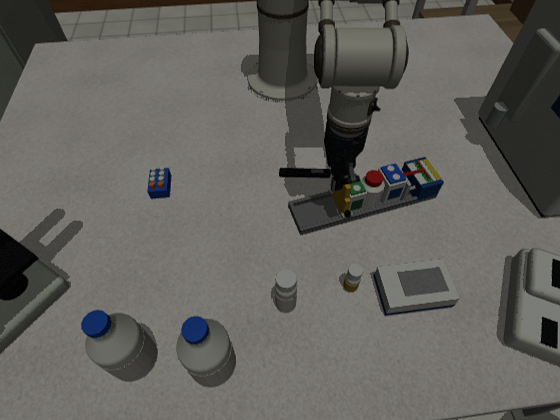

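The push is steady and the bar hasn't moved. The vial rack's blob centre shifted about 2.7 px, so I'll compare the saved frames there before handing in.

```bash
python3 - <<'E'
import cv2,numpy as np
a=cv2.imread("pics/a_scene.png",0).astype(np.float32);b=cv2.imread("pics/m.png",0).astype(np.float32)
for n,(x0,y0,x1,y1) in dict(vials=(140,160,180,205),hand=(275,160,325,182),tall=(270,262,305,315),short=(338,258,370,297),carton=(365,255,465,320)).items():
    A,B=a[y0:y1,x0:x1],b[y0:y1,x0:x1]; print(n,np.abs(A-B).mean().round(2),cv2.phaseCorrelate(A,B)[0])
E
```

```text
vials 3.41 (0.002926043713717519, 0.46053400333974537)
hand 13.22 (-0.15563210895823332, -0.03194658522345151)
tall 3.55 (0.00823010366367427, 0.011159861548886596)
short 3.58 (-0.009094564915184122, -0.0588009775708187)
carton 3.57 (0.052643597927222174, 0.0003272783822154679)
```

The frames show the bystanders in place: the vial rack differs only at noise level, and the handpiece difference is a shadow with no shift. Handing in.

```bash
python3 - <<'E' 2>/dev/null
from h import *
print(close_job()); st()
E
```

```text
the job is handed in; nothing more can be done
None
the job is handed in; nothing more can be done
```

I stood the bottle and then the green-lidded cassette upright in the tray gap. With the fingers shut, I then pushed the clamp tab from behind until the row was closed and the stop was in the green. I handed the job in at about 25 s with the arm still pressing.

**Stop and push:** the pointer bar was in the green in both views, 18.6 mm in from the top camera and 19.5 mm from the scene camera (green is 12–28 mm). The arm's position held steady over the last 1.5 s. The measured push varied between 7.6 and 9.6 N, within the 5–11 N aimed for.

**Row and bystanders:** the row looked upright in the last pictures. One check disagreed: the vial rack's colour-blob centre had shifted by about 2.7 px. Comparing the first and last frames there showed only image noise, so I take it as unmoved. The handpiece area changed in brightness from the arm's shadow but did not shift, and the other bystanders showed no movement.

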